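# Put the locomotive away in the engine shed

### The job

Tidy-up time at the train table: gently push the locomotive with the fingertips along its track until it is all the way inside its stall of the engine shed, then push that stall's door fully shut behind it. Only push, do not grip or pick anything up; leave the wagon on the other track, the other stall's door and all the other toys as they are, and finish with the hand clear.

Things in the scene. Friction and masses are not known exactly. Their poses are not given: they have to be found in the camera images.
- shed: Fixed birch toy engine shed with two stalls side by side and the beech tracks leading into them. Origin: on the table, middle of the shed's front plane; x points into the shed, y to the left stall (seen from the robot), z up; its yaw varies. 112 mm deep, 162 mm wide; walls 72 mm high, flat slatted roof at 72 to 80 mm, x = 0 to 112 mm. Back wall of both stalls at x = 104 mm.
- left_stall (a point): Middle of the mouth of the left stall, in the front plane at track top, (0, 42, 12) mm in the shed frame, same axes as the shed. The stall is 62 mm wide. A straight track 40 mm wide, 12 mm high runs along its centre line from 200 mm in front of the mouth to the back wall; its two wheel grooves are 3 mm deep. Nearer the robot both tracks join in a junction, 12 mm high.
- right_stall (a point): The same for the right stall, at (0, -42, 12) mm in the shed frame.
- loco: Loose toy locomotive with round boiler, chimney and cab; 90 mm long over its couplings, 34 wide, 55 high, 0.09 to 0.17 kg. On the left or right track (random), boiler to the shed. Origin: midway along it at the bottom of the wheels, 9 mm above the table; x forward, z up. Rolls in the grooves at under 1 N, stops in a few mm. All inside: origin 45 mm past the mouth (back wall: 59).
- cab_back (a point): Middle of the flat back wall of the locomotive's cab, where to push: 40 mm behind and 36 mm above its origin (45 mm above the table). The wall is 32 mm wide and upright, from 23 to 53 mm above the origin. Below it the rear coupling, a 10 mm round magnet centred 14 mm above the origin, sticks out 5 mm farther back.
- left_door (a joint): Door of the left stall: birch leaf 60 mm wide, 8 mm thick, 14 to 70 mm above the table, hinged upright at the stall's outer side. 0: shut, flat across the stall with the leaf between x = -8 and 0 mm of the shed frame (a stop). Grows as it opens outward and to the left; at 1.57 it points straight out to -x. Starts at 1.45 to 1.95, limit 2.1. No spring: stays where left; 0.3 N at its edge moves it.
- right_door (a joint): Door of the right stall, the mirror image: hinged at the outer side, 0 shut, opens outward and to the right. Starts at 1.45 to 1.95.
- left_hinge (a point): Hinge axis of the left door at mid-height: (-4, 73, 42) mm in the shed frame, mid-thickness of the leaf.
- right_hinge (a point): Hinge axis of the right door at mid-height: (-4, -73, 42) mm in the shed frame, mid-thickness of the leaf.
- left_door_edge (a point): Middle of the free edge of the left door (60 mm from its hinge, 42 mm above the table, mid-thickness).
- right_door_edge (a point): Middle of the free edge of the right door (60 mm from its hinge, 42 mm above the table, mid-thickness).
- hopper_wagon: Loose open-topped toy wagon, 80 mm long over its couplings, 34 mm wide, 39 mm high; stands in front of the shed on the track that the locomotive is not on. Origin midway along it, at the bottom of the wheels. To be left alone.
- log_wagon: Loose toy wagon with two logs on it, 80 x 34 x 42 mm, standing on the table away from the tracks. Origin: centre of its underside. To be left alone.
- signal_post: Loose wooden signal post, 105 mm high, round foot 36 mm wide, beside one of the tracks, about 135 mm from the shed's middle line and 185 mm in front of the shed. Origin: centre of its underside. To be left alone.
- fir_tree: Loose wooden fir tree, 85 mm high, 40 mm wide, beside the other track, across from the signal post. Origin: centre of its underside. To be left alone.
- curved_track: Loose curved beech track piece, 40 mm wide, 12 mm high, about 140 mm long, flat on the table to the left. Origin: middle of the piece, underside. To be left alone.
- toy_car: Loose wooden toy car, 64 x 34 x 35 mm, on the left. Origin: centre of its underside. To be left alone.
- toy_cow: Loose wooden toy cow, 66 x 18 x 54 mm, on the right. Origin: under its trunk. To be left alone.
Things that resemble listed ones, but are neither listed nor needed, are in the scene too. What is shaped like the loco but pink is not meant.

How it is judged:
By the outcome, as a careful person would: the job done as asked, in the order asked, and still so for the second after the job is handed in, with the robot touching nothing.
It also fails if it takes over 45 s, if anything falls off the work surface, if the arm or the gripper's body presses on something with over 40 N, if the wrist force passes 120 N, or if a joint passes its speed limit or range.

### The arm

A 6-joint arm with a two-finger parallel gripper is mounted at the origin on the work surface. World frame = base frame: x ahead of the robot, y to its left, z up, the work surface at z = 0. Lengths are in m, angles in rad, forces in N, time in s.
With the tool pointing down it reaches from about 0.4 to 0.925 m from the base axis. Payload 3.4 kg.
Tool frame: the origin (TCP) lies on the centre line of the jaws, within the pads' length; the fingertips stand 11 mm ahead of it and the grasp point (between the pads) lies 8 mm behind it; z points along the fingers, y is the line along which they close (so a half turn about z gives the same grasp; the last joint's range is limited). The gripper opens to 85 mm and grips with 20 to 120 N. Pads are 22 mm wide; open, the fingers measure 114 mm over their backs; the gripper's body (76 mm by 85 mm) begins 54 mm behind the grasp point. The pads swing forward as they close: fully open they stand 13 mm farther back than shut.
Start: joints at [-1.304, 0.307, 1.506, -0, 1.328, -0.073], TCP at [0.192, -0.542, 0.242] pointing down, gripper open.
Joint ranges: [-3.12, 3.12], [-1.05, 2.28], [0.14, 2.33], [-1.42, 4.57], [0.1, 2.73], [-2.68, 2.68]. Speed limits (rad/s): [2.57, 2.57, 3.14, 3.14, 3.14, 3.14].

### API

Orientations are given as a unit quaternion [w, x, y, z].
In Python, from bench import bot gives the robot as it stands.
- The arm moves only by the tool servo_tool, never from a script. Its argument "increments" is a list of rows, each an object with "xyz": the shift along the world's x, y, z normalised to -1 to 1, where 1 is 0.05 m, a list of three; "twist": the turn about the world's z normalised to -1 to 1, where 1 is 5 degrees. In form: [{"xyz": [x, y, z], "twist": twist}, ...]. A call has 1 to 12 rows; each row shifts and turns the commanded pose from where the row before left it; what a row does not reach is not made up. A row lasts 1/8 s, in which the tool goes at most 62.5 mm and 10.7 degrees, less where a joint would pass 70% of its speed; a pose out of reach is approached as far as the arm can. A call with a number of a shift or a turn outside -1 to 1 is refused whole. A call with a gripper value outside its range is refused whole. "claw" is the opening, from -1 (shut) to 1 (fully open), set as the call begins (left out, the last holds). The fingers move at their own pace and stop on an object; the grip force is fixed at half the most. Time passes only in rows, so rows that do not move let the fingers close. It gives the time, the measured TCP pose, the force, the opening and the grip force at its end, in the units of the state.
- bot.observe(): the state, without advancing time (a new reading comes with each control period).
- bot.grab_frame(name): name is "scene" or "side" or "wrist"; returns a dict with "img" (480x640x3 uint8, red, green, blue), "depth" (480x640 float32, m along the optical axis (not along the pixel's ray), 0 where there is no reading), "mtx" (3x3 intrinsics, pixels), "rvec" (rotation vector, rad) and "tvec" (3), from world to camera coordinates, as OpenCV has them; the wrist camera has in their place "T_tool_cam" (4x4, takes a point from camera to tool coordinates, whose origin is the TCP and whose axes are the flange's). Camera axes: x right, y down, z forward; pixel columns grow to the right and rows downward; lengths in m; the calibration is good to about 2 mm. A picture is of the moment at which its call begins: read the wrist's pose just before it.
- bot.job_done(): hands the job in; it is judged then, once.
The state is a dict: "time_s": time; "joints": joint angles; "qd": joint speeds; "joint_efforts": joint torques, N m; "ee_pos": TCP position; "tcp_rot": TCP orientation; "wrist_force": force on the tool from outside, world axes, zero at the start; "moment": the same for the moment, N m; "opening": finger opening in m; "finger_force": force on a finger pad.
Only numpy, scipy, OpenCV 4.12 (cv2) and the standard library are available. Lean on these libraries where they do the work, as an engineer would, in place of code of your own. Each camera call takes 0.05 s, during which the arm holds its last target. There are 200 camera calls.

## Working session

There is one attempt and no reset: what is moved stays moved. The work goes in short steps, Python scripts to look and compute and a tool call to move; the robot and the scene stay as the last step left them, time stands still between calls to the robot, and variables do not carry over. Pictures are saved under pics/ and viewed, at most 10 in all, crops included, and the job is handed in when it is done.

Besides the shell and the picture viewer there is one more tool, called after "Call:" as a command line: name --argument value ..., lists and objects as JSON in quotes. servo_tool: Moves the arm, as the interface text tells. Its arguments: {"type":"object","properties":{"increments":{"type":"array","items":{"type":"object","properties":{"xyz":{"type":"array","items":{"type":"number"}},"twist":{"type":"number"}}}},"claw":{"type":"number"}},"required":["increments"]}

```bash
mkdir -p pics
cat > h.py <<'E'
import numpy as np, cv2
from bench import bot
def cloud(f):
    d=f["depth"].astype(float);K=f["mtx"];R=cv2.Rodrigues(np.array(f["rvec"],float))[0];t=np.array(f["tvec"],float).ravel()
    v,u=np.indices(d.shape)
    c=np.stack([(u-K[0,2])/K[0,0]*d,(v-K[1,2])/K[1,1]*d,d],-1)
    w=(c-t)@R
    w[d==0]=np.nan
    return w
E
python3 - <<'E'
from h import *
for n in("scene","side"):
    f=bot.grab_frame(n); np.savez(n+"0.npz",**f); cv2.imwrite(f"pics/{n}0.png",f["img"][:,:,::-1])
print(bot.observe())
E
```

```text
{'time_s': 0.1, 'joints': array([-1.30346932e+00,  3.07515670e-01,  1.50754337e+00,  4.92723003e-06,
        1.32840141e+00, -7.35573864e-02]), 'qd': array([-0.00126894, -0.00198393, -0.00152372,  0.00179717,  0.0013684 ,
       -0.00177659]), 'joint_efforts': array([ 8.96047877e-04, -4.58527958e+01, -2.52607083e+01, -4.13669602e-05,
        5.53985519e-03,  9.78075775e-06]), 'ee_pos': array([ 0.19202144, -0.54134715,  0.24146289]), 'tcp_rot': array([-9.29749902e-04,  9.85509530e-01,  1.69617495e-01, -8.79592442e-05]), 'wrist_force': array([-0.34575348,  0.10964719,  0.26884363]), 'moment': array([-0.01600181, -0.01425376,  0.01138983]), 'finger_force': 0.0, 'opening': 0.08537593492565107}
```

View pics/scene0.png

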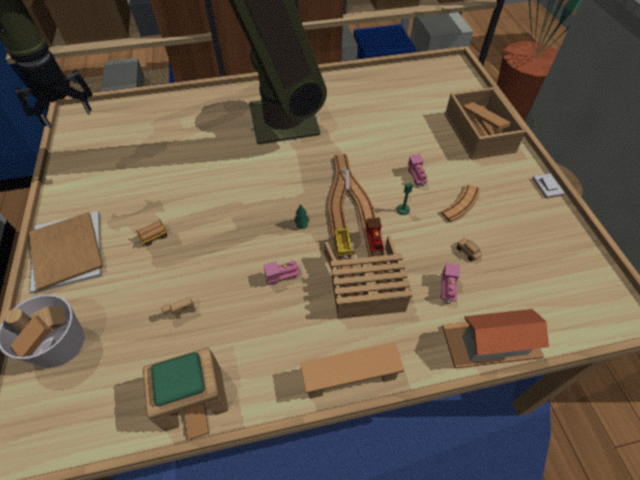

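View pics/side0.png

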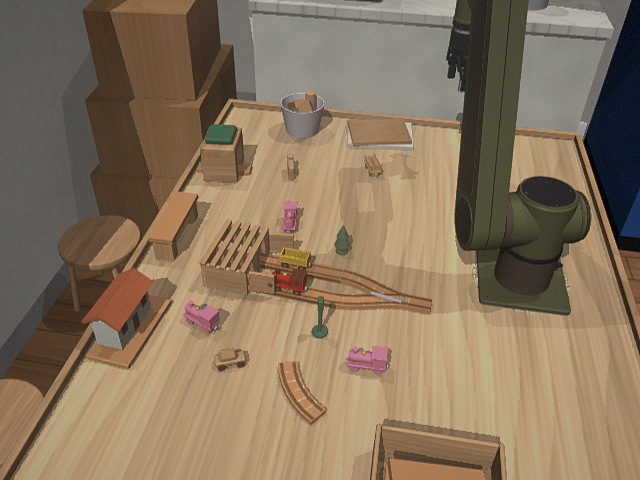

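The loco (red) is on the left track, at scene (375,235) and side (290,280). The yellow wagon is on the right track. The left door stands beside the loco at scene (390,250) and side (262,283). Next I'll measure them.

```bash
cat >> h.py <<'E'
def mask_red(im):
    h=cv2.cvtColor(im,cv2.COLOR_RGB2HSV).astype(int)
    return ((h[...,0]<8)|(h[...,0]>173))&(h[...,1]>170)&(h[...,2]>60)
E
python3 - <<'E'
from h import *
P=[];I=[]
for n in("scene","side"):
    f=np.load(n+"0.npz"); w=cloud(f); 
    v,u=np.indices(w.shape[:2])
    box=(u>320)&(u<420)&(v>215)&(v<320) if n=="scene" else (u>195)&(u<320)&(v>215)&(v<300)
    roof=box&(w[...,2]>.074)&(w[...,2]<.088)
    r=cv2.minAreaRect((w[roof][:,:2]*1000).astype(np.float32)); print(n,"roof",roof.sum(),r,cv2.boxPoints(r).tolist(),np.median(w[roof][:,2]))
    m=box&mask_red(f["img"])&(w[...,2]>.01)
    q=w[m]; print("red",len(q),q.min(0),q.max(0),np.median(q,0))
    P.append(w[box]);I.append(f["img"][box])
P=np.concatenate(P);I=np.concatenate(I)
# top-down map, 1mm/px *3
x0,x1=np.nanmin(P[:,0]),np.nanmax(P[:,0]);print(x0,x1,np.nanmin(P[:,1]),np.nanmax(P[:,1]))
ok=(P[:,2]>.006);P=P[ok];I=I[ok];o=np.argsort(P[:,2]);P=P[o];I=I[o]
im=np.zeros((600,600,3),np.uint8);c=np.median(P[:,:2],0);print("center",c)
for p,i in zip(P,I):
    a=int(300-(p[0]-c[0])*1800);b=int(300-(p[1]-c[1])*1800)
    if 0<a<600 and 0<b<600: cv2.circle(im,(b,a),2,i[::-1].tolist(),-1)
cv2.imwrite("pics/top0.png",im)
E
```

```text
scene roof 2331 ((686.9821166992188, 89.69061279296875), (170.1418914794922, 115.3259048461914), 84.46983337402344) [[621.3892822265625, 10.572593688964844], [736.178466796875, -0.5413436889648438], [752.574951171875, 168.80862426757812], [637.7857666015625, 179.92257690429688]] 0.07903473194647076
red 196 [0.5320923  0.12630002 0.02731447] [0.58640279 0.16109476 0.06467223] [0.56334385 0.13738979 0.04886384]
side roof 1483 ((687.9318237304688, 94.78225708007812), (177.38047790527344, 114.97769165039062), 84.34290313720703) [[621.9803466796875, 12.190910339355469], [736.3980712890625, 0.8570327758789062], [753.88330078125, 177.37359619140625], [639.465576171875, 188.70748901367188]] 0.07793280066221583
red 260 [0.50707886 0.14375154 0.02436665] [0.58324943 0.17245649 0.05829865] [0.54830184 0.16072826 0.04209316]
0.4232915959916942 0.8530931358898618 -0.1642684817269967 0.29577577035688235
center [0.64950899 0.10039295]
```

View pics/top0.png

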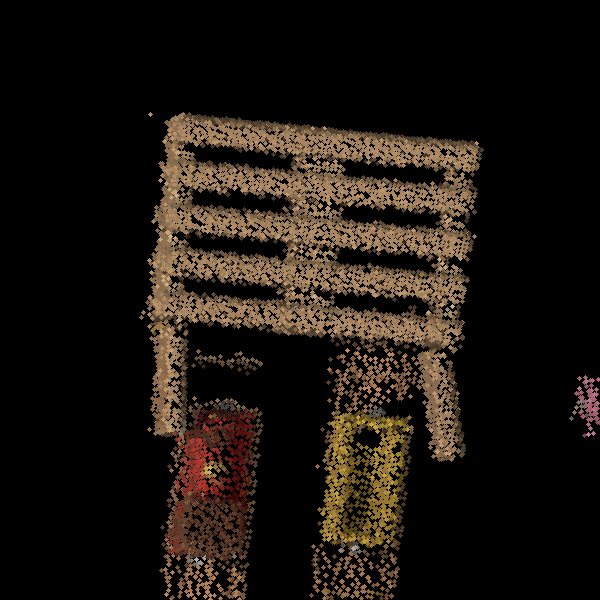

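Call:
servo_tool --claw -1 --increments '[{"xyz":[1,0.6,0],"twist":-1},{"xyz":[1,0.9,0],"twist":-1},{"xyz":[1,1,0],"twist":-1},{"xyz":[1,1,0],"twist":-1},{"xyz":[0.8,1,0],"twist":-1},{"xyz":[0.2,1,0]},{"xyz":[0,1,0]},{"xyz":[0,1,0]},{"xyz":[0,1,0]},{"xyz":[0,1,0]},{"xyz":[0,1,0]},{"xyz":[0,1,0]}]'

```text
validation failed for argument at $.in...
```

Call:
servo_tool --increments '[{"xyz":[0,1,0]},{"xyz":[0,1,0]},{"xyz":[0,0.5,-0.4]},{"xyz":[0,0,-0.8]},{"xyz":[0,0,0]},{"xyz":[0,0,0]}]'

```text
validation failed for argument at $.in...
```

Run:
```python
from h import *
o=bot.observe();print(o["time_s"],o["ee_pos"],o["tcp_rot"],o["wrist_force"],o["opening"])
f=bot.grab_frame("wrist");cv2.imwrite("pics/w1.png",f["img"][:,:,::-1]);np.savez("w1.npz",**f)
from scipy.spatial.transform import Rotation as Ro
q=o["tcp_rot"];R=Ro.from_quat([q[1],q[2],q[3],q[0]]).as_matrix();print(np.degrees(np.arctan2(R[1,1],R[0,1])),np.degrees(np.arctan2(-.942,.335)))
print(f["T_tool_cam"])
```

```text
0.1 [ 0.19202144 -0.54134715  0.24146289] [-9.29749902e-04  9.85509530e-01  1.69617495e-01 -8.79592442e-05] [-0.34575348  0.10964719  0.26884363] 0.08537593492565107
-70.46882349702308 -70.42327443475602
[[-2.46893538e-04 -9.56624025e-01 -2.91325271e-01  7.50021350e-02]
 [ 9.99999950e-01 -2.93722139e-04  1.17010546e-04  9.73107864e-04]
 [-1.97503781e-04 -2.91325227e-01  9.56624050e-01 -1.32734739e-01]
 [ 0.00000000e+00  0.00000000e+00  0.00000000e+00  1.00000000e+00]]
```

View pics/w1.png

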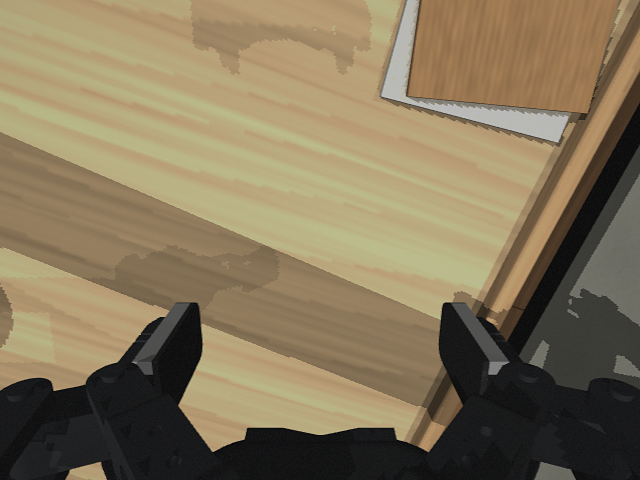

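Both calls failed validation, so nothing moved, and the wrist view shows only bare table between the open fingers. I suspect each row needs an explicit twist, so I'll add one.

Call:
servo_tool --claw -1 --increments '[{"xyz":[1,0.6,0],"twist":-1},{"xyz":[1,0.9,0],"twist":-1},{"xyz":[0.8,0.9,0],"twist":-1},{"xyz":[0.8,0.9,0],"twist":-1},{"xyz":[0.8,0.9,0],"twist":-1},{"xyz":[0.6,1,0],"twist":0},{"xyz":[0,1,0],"twist":0},{"xyz":[0,1,0],"twist":0},{"xyz":[0,1,0],"twist":0},{"xyz":[0,1,0],"twist":0},{"xyz":[0,1,0],"twist":0},{"xyz":[0,1,0],"twist":0}]'

```text
time_s: 1.65
ee_pos: [0.4383, 0.0164, 0.2423]
tcp_rot: [-0.0, 0.999, -0.048, 0.0]
wrist_force: [0.6, -0.1, -0.2]
opening: 0.0002
finger_force: 0.0
```

Call:
servo_tool --increments '[{"xyz":[0,1,0],"twist":0},{"xyz":[0,1,0],"twist":0},{"xyz":[0,0.7,-0.6],"twist":0},{"xyz":[0,0,-1],"twist":0},{"xyz":[0,0,-1],"twist":0},{"xyz":[0,0,0],"twist":0},{"xyz":[0,0,0],"twist":0}]'

```text
time_s: 2.52
ee_pos: [0.4395, 0.15, 0.1133]
tcp_rot: [-0.0, 0.999, -0.048, 0.001]
wrist_force: [0.4, 0.0, 0.7]
opening: -0.0001
finger_force: 0.0
```

```bash
cat >> h.py <<'E'
from scipy.spatial.transform import Rotation as Ro
S=np.array([.6315,.0974]);EX=np.array([.9953,-.0966]);EY=np.array([.0966,.9953])
def wcloud(f,o):
    q=o["tcp_rot"];R=Ro.from_quat([q[1],q[2],q[3],q[0]]).as_matrix()
    d=f["depth"].astype(float);K=f["mtx"];v,u=np.indices(d.shape)
    c=np.stack([(u-K[0,2])/K[0,0]*d,(v-K[1,2])/K[1,1]*d,d],-1);T=f["T_tool_cam"]
    w=(c@T[:3,:3].T+T[:3,3])@R.T+o["ee_pos"];w[d==0]=np.nan
    return w
def sh(p): 
    p=np.asarray(p);return np.stack([(p[...,:2]-S)@EX,(p[...,:2]-S)@EY],-1)*1000
E
python3 - <<'E'
from h import *
o=bot.observe();print(o["time_s"],o["ee_pos"],sh(o["ee_pos"]))
f=bot.grab_frame("wrist");cv2.imwrite("pics/w2.png",f["img"][:,:,::-1])
w=wcloud(f,o);m=mask_red(f["img"])&(w[...,2]>.02);s=sh(w);z=w[...,2]*1000
print("red",m.sum(),np.percentile(s[m],[1,50,99],axis=0),np.percentile(z[m],[1,99]))
r=(z>74)&(z<84)&(s[...,0]>-20); 
print("roof front",r.sum(),np.percentile(s[r],[1,2,50,98,99],axis=0))
for n,a,b in(("L",45,90),("R",-90,-55)):
    k=(z>50)&(z<72)&(s[...,0]<-12)&(s[...,0]>-80)&(s[...,1]>a)&(s[...,1]<b)&~m
    print(n,k.sum(),np.percentile(s[k],[2,50,98],axis=0) if k.any() else "", np.polyfit(s[k][:,0],s[k][:,1],1) if k.sum()>20 else "")
E
```

```text
2.525 [0.43953423 0.14998732 0.11332094] [-196.1434666    33.79626795]
red 2691 [[-93.66769128  24.88298023]
 [-85.28526919  39.75133179]
 [-73.09305896  57.7369185 ]] [31.66506627 56.80469267]Traceback (most recent call last):
  File "<stdin>", line 7, in <module>
    return _quantile_unchecked(
        a, q, axis, out, overwrite_input, method, keepdims, weights)
    return _ureduce(a,
                    func=_quantile_ureduce_func,
    ...<5 lines>...
                    overwrite_input=overwrite_input,
                    method=method)
    r = func(a, **kwargs)
    result = _quantile(arr,
                       quantiles=q,
    ...<2 lines>...
                       out=out,
                       weights=wgt)
    slices_having_nans = np.isnan(arr[-1, ...])
                                  ~~~^^^^^^^^^
IndexError: index -1 is out of bounds for axis 0 with size 0
```

View pics/w2.png

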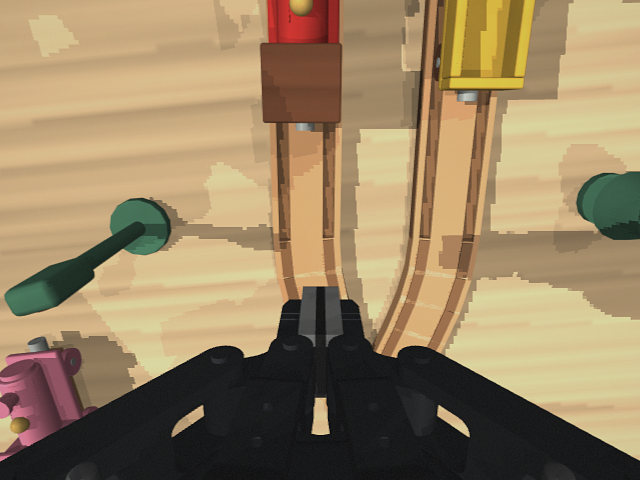

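The closed fingertips are at (320,300), directly behind the loco's cab (301,82) on its track. The signal post (140,225) and the wagon (485,50) are well clear. I'll lower, then push slowly.

Call:
servo_tool --increments '[{"xyz":[0.5,0,-0.6],"twist":0},{"xyz":[0.4,0,-0.55],"twist":0},{"xyz":[0.2,-0.02,0],"twist":0},{"xyz":[0.2,-0.02,0],"twist":0},{"xyz":[0.2,-0.02,0],"twist":0},{"xyz":[0.2,-0.02,0],"twist":0},{"xyz":[0.2,-0.02,0],"twist":0},{"xyz":[0.2,-0.02,0],"twist":0},{"xyz":[0.2,-0.02,0],"twist":0},{"xyz":[0,0,0],"twist":0},{"xyz":[0,0,0],"twist":0}]'

```text
time_s: 3.95
ee_pos: [0.5532, 0.1428, 0.0546]
tcp_rot: [0.0, 0.999, -0.048, -0.0]
wrist_force: [-0.5, -0.3, -0.5]
opening: 0.0001
finger_force: 0.0
```

```bash
cat > look.py <<'E'
import sys
from h import *
n=sys.argv[1]
o=bot.observe();print(o["time_s"],o["ee_pos"],sh(o["ee_pos"]),o["wrist_force"])
f=bot.grab_frame("wrist");cv2.imwrite(f"pics/{n}.png",f["img"][:,:,::-1])
w=wcloud(f,o);s=sh(w);z=w[...,2]*1000
h=cv2.cvtColor(f["img"],cv2.COLOR_RGB2HSV).astype(int)
m=mask_red(f["img"])&(z>20)
cab=(z>57)&(z<67)&(abs(s[...,1]-42)<19)&(s[...,0]<-5)
for a,k in(("red",m),("cab",cab),("roof",(z>75)&(z<85)&(s[...,0]>-15)&(abs(s[...,1]-20)<80))):
    print(a,k.sum(),np.percentile(np.c_[s[k],z[k]],[1,50,99],axis=0).round(1).tolist() if k.any() else "")
for a,lo,hi in(("L",50,120),("R",-120,-55)):
    k=(z>50)&(z<76)&(s[...,0]<-12)&(s[...,0]>-85)&(s[...,1]>lo)&(s[...,1]<hi)&~m
    if k.sum()>20: print(a,k.sum(),np.percentile(s[k],[2,50,98],axis=0).round(1).tolist(),np.polyfit(s[k][:,0],s[k][:,1],1))
E
python3 look.py w3
```

```text
3.95 [0.55320475 0.14280274 0.05457132] [-82.3131635   37.62602724] [-0.51759065 -0.26188834 -0.52236862]
red 9207 [[-35.8, 24.9, 31.8], [-16.3, 39.9, 51.8], [3.7, 57.7, 56.6]]
cab 11774 [[-74.7, 24.5, 57.6], [-48.8, 40.8, 63.0], [-14.4, 57.7, 65.9]]
roof 33266 [[1.7, -38.0, 77.4], [8.5, 22.2, 81.1], [15.5, 82.2, 82.7]]
L 8993 [[-63.4, 50.5], [-39.6, 66.1], [-13.2, 73.3]] [ 0.23980899 73.38292831]
R 54 [[-81.7, -58.5], [-55.7, -57.0], [-43.7, -55.4]] [-2.03016458e-03 -5.70559439e+01]
```

View pics/w3.png

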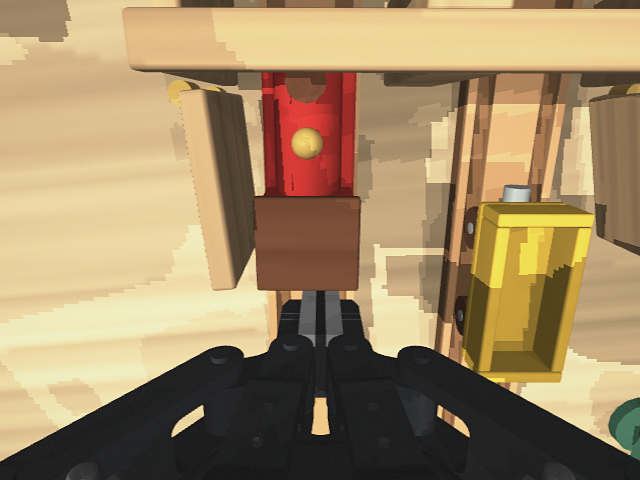

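The loco is on its track with its nose in the left stall, and the cab back touches the fingertips at (320,290). The left door leaf (215,190) is clear of it, as is the wagon. I'll push on up to the front plane, a little faster at the end so it coasts.

Call:
servo_tool --increments '[{"xyz":[0.2,-0.02,0],"twist":0},{"xyz":[0.3,-0.03,0],"twist":0},{"xyz":[0.44,-0.04,0],"twist":0},{"xyz":[0.44,-0.04,0],"twist":0},{"xyz":[0,0,0],"twist":0},{"xyz":[0,0,0],"twist":0}]'

```text
time_s: 4.75
ee_pos: [0.6234, 0.1363, 0.0547]
tcp_rot: [-0.0, 0.999, -0.048, 0.0]
wrist_force: [0.3, 0.5, -0.7]
opening: 0.0002
finger_force: 0.0
```

```bash
python3 look.py w4
```

```text
4.75 [0.62342159 0.13625388 0.05467129] [-11.79372628  37.89088979] [ 0.30925894  0.54640303 -0.66213963]
red 4693 [[41.8, 24.9, 31.9], [68.7, 40.4, 52.3], [78.9, 57.6, 56.8]]
cab 0 
roof 109332 [[1.0, -49.4, 75.9], [52.9, 19.3, 81.0], [87.2, 82.0, 82.6]]
L 254 [[-27.3, 65.9], [-16.6, 66.8], [-12.2, 67.6]] [ 0.12482018 69.0876599 ]
R 2683 [[-59.3, -84.5], [-34.3, -78.0], [-13.2, -72.3]] [  0.25307516 -69.20132526]
```

View pics/w4.png

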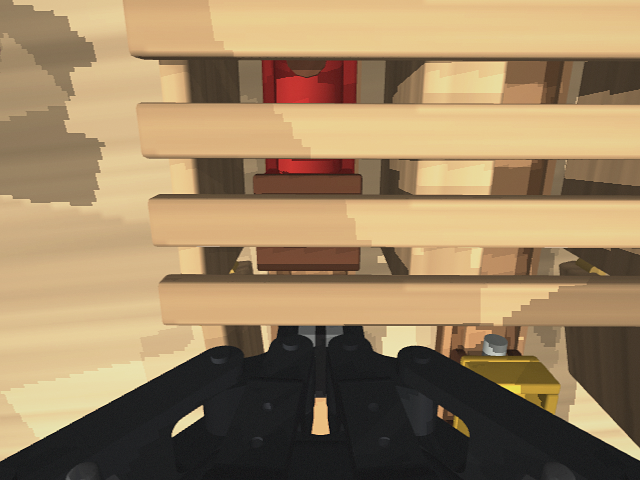

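The loco has coasted under the roof: the cab shows between the slats from row 175 to row 270, ahead of the fingertips. I'll measure how deep it sits, and the left door.

Run:
```python
from h import *
o=bot.observe();f=bot.grab_frame("wrist");w=wcloud(f,o);s=sh(w);z=w[...,2]*1000
k=(z>60)&(z<67)&(abs(s[...,1]-40)<12)&(s[...,0]>-8)&(s[...,0]<100)
print(np.percentile(s[k][:,0],[.3,1,50,99,99.7]), np.histogram(s[k][:,0],bins=np.arange(-8,100,4)))
for n in("scene","side"):
    f=bot.grab_frame(n);w=cloud(f);s=sh(w);z=w[...,2]*1000;np.savez(n+"1.npz",**f)
    k=(z>45)&(z<74)&(s[...,0]<-6)&(s[...,0]>-80)&(s[...,1]>48)&(s[...,1]<110)
    print(n,k.sum(),np.percentile(s[k],[2,50,98],axis=0).round(1).tolist(),np.polyfit(s[k][:,0],s[k][:,1],1))
    m=mask_red(f["img"])&(z>20)&(s[...,0]>-150)&(s[...,0]<110)&(abs(s[...,1]-42)<25);print("red",m.sum(),np.percentile(s[m],[2,98],axis=0).round(1).tolist())
```

```text
[12.12385423 12.33731791 38.58488229 76.0069771  76.1783937 ] (array([   0,    0,    0,    0,    5,  775,  853,  121,    0,    0,    0,
        509, 1040,    8,    0,    0,    0,    0,    0,    4,  469,   40,
          0,    0,    0,    0]), array([-8, -4,  0,  4,  8, 12, 16, 20, 24, 28, 32, 36, 40, 44, 48, 52, 56,
       60, 64, 68, 72, 76, 80, 84, 88, 92, 96]))
scene 21 [[-26.0, 55.0], [-12.9, 66.6], [-7.4, 74.3]] [ 0.12168984 68.7375874 ]
red 18 [[40.3, 24.3], [81.4, 48.6]]
side 290 [[-63.0, 49.5], [-31.3, 74.7], [-7.5, 81.1]] [-0.1216006  67.73703286]
red 8 [[52.3, 42.6], [80.1, 54.2]]
```

The cab's rear edge is about 11 mm past the front plane, which puts the origin about 51 mm in, so the loco is fully inside with no contact left. I'll back out, rise and look at the doors.

Call:
servo_tool --increments '[{"xyz":[-0.4,0.04,0],"twist":0},{"xyz":[-0.8,0.08,0],"twist":0},{"xyz":[-0.8,0.08,0],"twist":0},{"xyz":[-0.6,0.06,0.5],"twist":0},{"xyz":[0,0.4,0.9],"twist":0},{"xyz":[0,0.4,0.6],"twist":0},{"xyz":[0,0,0],"twist":0},{"xyz":[0,0,0],"twist":0}]'

```text
time_s: 5.95
ee_pos: [0.4919, 0.189, 0.1544]
tcp_rot: [0.0, 0.999, -0.047, -0.0]
wrist_force: [-0.7, 1.0, -0.4]
opening: 0.0
finger_force: 0.0
```

```bash
python3 look.py w5
```

```text
5.95 [0.49185565 0.1890143  0.15437531] [-147.83796739   77.69407277] [-0.74105845  1.03149529 -0.43267047]
red 0 
cab 0 
roof 0 
L 1676 [[-61.3, 64.3], [-42.0, 69.5], [-24.3, 74.8]] [ 0.0874839  73.17932802]
R 2254 [[-60.7, -84.8], [-40.1, -79.3], [-21.4, -73.6]] [  0.16328526 -72.43236809]
```

View pics/w5.png

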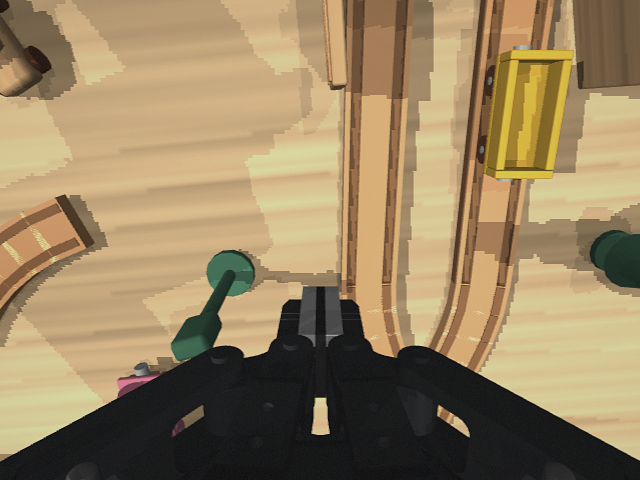

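The track mouth is empty. The left door (335,45) still stands at about 1.48 rad with its edge near shed (-64, 68), and the signal post (225,280) and wagon are untouched. I'll move outside the door and descend there.

Call:
servo_tool --increments '[{"xyz":[0.6,0.13,0],"twist":0},{"xyz":[0.6,0.13,0],"twist":0},{"xyz":[0.6,0.13,0],"twist":0},{"xyz":[0,0,0],"twist":0},{"xyz":[0,0,-0.6],"twist":0},{"xyz":[0,0,-0.8],"twist":0},{"xyz":[0,0,-0.7],"twist":0},{"xyz":[0,0,0],"twist":0},{"xyz":[0,0,0],"twist":0}]'

```text
time_s: 7.12
ee_pos: [0.5824, 0.2086, 0.0502]
tcp_rot: [0.0, 0.999, -0.048, -0.0]
wrist_force: [0.0, -0.0, 1.3]
opening: 0.0005
finger_force: 0.0
```

```bash
python3 look.py w6
```

```text
7.125 [0.58236547 0.20856466 0.05019454] [-59.6421009  105.89579072] [ 0.03335843 -0.03836715  1.26439239]
red 383 [[16.2, 56.6, 29.7], [22.6, 57.5, 32.8], [30.2, 58.5, 57.8]]
cab 0 
roof 28206 [[2.2, 28.5, 76.5], [26.3, 57.6, 81.1], [38.5, 84.0, 82.6]]
L 8388 [[-56.9, 65.4], [-45.3, 73.6], [-13.2, 117.0]] [-0.60512782 58.75943915]
```

Call:
servo_tool --increments '[{"xyz":[-0.02,-0.18,0],"twist":0},{"xyz":[-0.02,-0.18,0],"twist":0},{"xyz":[0.01,-0.17,0],"twist":0},{"xyz":[0.02,-0.17,0],"twist":0},{"xyz":[0.06,-0.13,0],"twist":0},{"xyz":[0.06,-0.12,0],"twist":0},{"xyz":[0.09,-0.1,0],"twist":0},{"xyz":[0.09,-0.1,0],"twist":0},{"xyz":[0.09,-0.06,0],"twist":0},{"xyz":[0.1,-0.06,0],"twist":0},{"xyz":[0,0,0],"twist":0}]'

```text
time_s: 8.55
ee_pos: [0.6074, 0.1452, 0.0499]
tcp_rot: [-0.0, 0.999, -0.048, 0.0]
wrist_force: [0.2, 0.3, -0.7]
opening: -0.0006
finger_force: 0.0
```

Call:
servo_tool --increments '[{"xyz":[0.1,-0.04,0],"twist":0},{"xyz":[0.09,-0.03,0],"twist":0},{"xyz":[0,0,0],"twist":0}]'

```text
time_s: 8.93
ee_pos: [0.6168, 0.1418, 0.0499]
tcp_rot: [-0.0, 0.999, -0.048, 0.0]
wrist_force: [0.0, -0.1, -0.8]
opening: 0.0001
finger_force: 0.0
```

Call:
servo_tool --increments '[{"xyz":[0.04,0,0],"twist":0},{"xyz":[0,0,0],"twist":0}]'

```text
time_s: 9.18
ee_pos: [0.6176, 0.1419, 0.0498]
tcp_rot: [0.0, 0.999, -0.048, -0.0]
wrist_force: [-1.6, -0.4, 0.5]
opening: 0.0001
finger_force: 0.6
```

```bash
python3 look.py w7
```

```text
9.175 [0.61764571 0.14187007 0.04975411] [-18.08498096  42.92273351] [-1.63735677 -0.38362028  0.45788438]
red 5396 [[41.9, 25.0, 31.7], [69.8, 41.5, 52.3], [81.4, 57.7, 56.9]]
cab 275 [[-10.9, 28.7, 62.4], [-10.2, 35.2, 65.0], [-9.5, 55.6, 66.9]]
roof 97762 [[-5.6, -40.1, 75.8], [38.9, 24.0, 81.0], [79.8, 82.1, 82.7]]
R 74 [[-54.7, -80.3], [-25.6, -74.9], [-15.4, -55.5]] [ -0.1145682  -77.52200468]
```

View pics/w7.png

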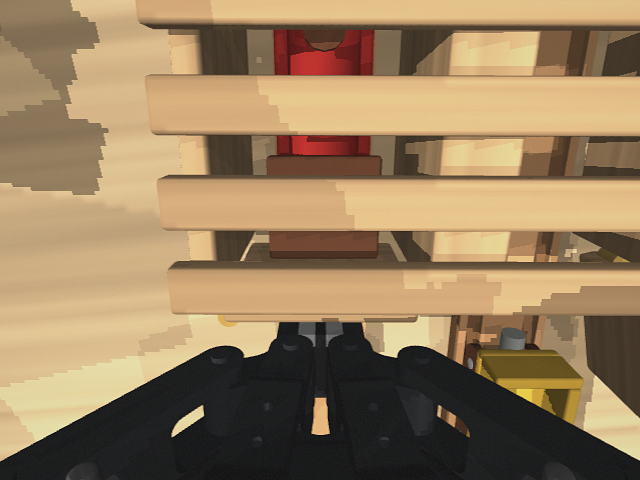

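The door leaf is now across the mouth (300,318), with the loco behind it in the stall. I'll press a little further to confirm it is on the stop.

Call:
servo_tool --increments '[{"xyz":[0.02,0,0],"twist":0},{"xyz":[0.02,0,0],"twist":0},{"xyz":[0,0,0],"twist":0}]'

```text
time_s: 9.6
ee_pos: [0.6179, 0.1418, 0.0497]
tcp_rot: [0.0, 0.999, -0.048, -0.002]
wrist_force: [-5.0, -0.2, 5.0]
opening: -0.0002
finger_force: 3.1
```

Force is rising with no travel, so the door is on its stop. I'll retreat.

Call:
servo_tool --increments '[{"xyz":[-0.1,0.01,0],"twist":0},{"xyz":[-0.4,0.04,0],"twist":0},{"xyz":[-0.7,0.07,0],"twist":0},{"xyz":[-0.5,0.05,0.5],"twist":0},{"xyz":[0,0,0.9],"twist":0},{"xyz":[0,0,0.9],"twist":0},{"xyz":[0,0,0.9],"twist":0},{"xyz":[-0.5,0,0.5],"twist":0},{"xyz":[0,0,0],"twist":0},{"xyz":[0,0,0],"twist":0}]'

```text
time_s: 10.85
ee_pos: [0.5106, 0.1504, 0.2344]
tcp_rot: [-0.0, 0.999, -0.048, 0.001]
wrist_force: [-0.3, 0.6, -0.3]
opening: 0.0002
finger_force: 0.0
```

Run:
```python
from h import *
for n in("scene","side"):
    f=bot.grab_frame(n);w=cloud(f);s=sh(w);z=w[...,2]*1000
    k=(z>25)&(z<66)&(s[...,0]<5)&(s[...,0]>-80)&(s[...,1]>18)&(s[...,1]<95)
    print(n,k.sum(),np.percentile(s[k],[2,50,98],axis=0).round(1).tolist() if k.any() else "")
    im=f["img"][:,:,::-1]
    c=im[140:330,250:450] if n=="scene" else im[210:330,190:350]
    cv2.imwrite(f"pics/{n}9.png",cv2.resize(c,None,fx=3,fy=3))
a=cv2.imread("pics/scene9.png");b=cv2.imread("pics/side9.png")
h=570;o=np.zeros((h,1080,3),np.uint8);o[:,:600]=a;o[:360,600:]=b;cv2.imwrite("pics/fin.png",cv2.resize(o,(800,422)))
o=bot.observe();f=bot.grab_frame("wrist");w=wcloud(f,o);s=sh(w);z=w[...,2]*1000;print(o["ee_pos"],o["wrist_force"])
k=(z>50)&(z<75)&(s[...,0]<4)&(s[...,0]>-80)&(s[...,1]>8)&(s[...,1]<100);print(k.sum())
if k.sum()>20: print(np.percentile(s[k],[2,50,98],axis=0),np.polyfit(s[k][:,1],s[k][:,0],1))
```

```text
scene 37 [[-3.8, 19.0], [0.1, 45.3], [2.9, 71.5]]
side 211 [[-10.5, 22.8], [-7.1, 66.6], [4.4, 86.0]]
[0.51024917 0.1502648  0.23353738] [ 0.0814298  -0.11518983 -0.22965456]
1796
[[-8.14935218 12.76967196]
 [-3.63958133 44.80073211]
 [ 2.18623693 75.69581495]] [ 1.40720721e-03 -3.39457367e+00]
```

View pics/fin.png

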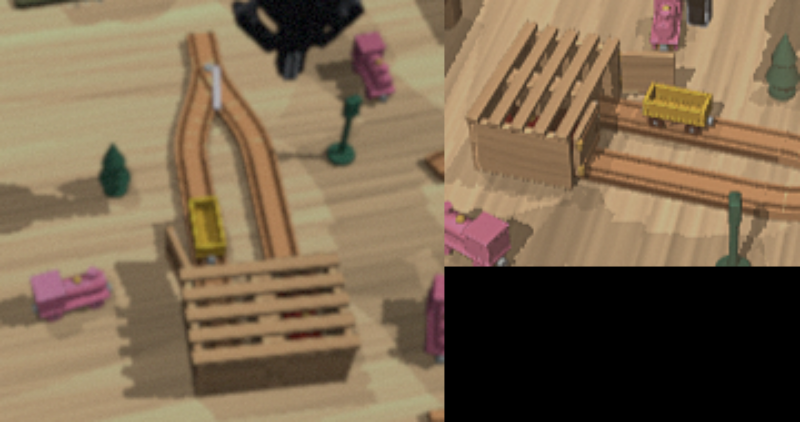

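The door is flat across the left stall (slope about 0, leaf from -8 to 0 mm) at (585,140). The red loco is inside, the wagon and the other toys stand where they were, and the hand is clear.

```bash
python3 -c "
from bench import bot
print(bot.job_done())"
```

```text
the job is handed in; nothing more can be done
None
```

The red locomotive is fully inside the left stall (origin about 51 mm past the mouth), its door is shut against the stop, the other toys look undisturbed in the final camera views, the hand is clear, and the job was handed in at about 11 s.

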